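# Put the file back in its rack and snap the keeper bar shut

### The arm

A 6-joint arm with a two-finger parallel gripper is mounted at the origin on the work surface. World frame = base frame: x ahead of the robot, y to its left, z up, the work surface at z = 0. Lengths are in m, angles in degrees, forces in N, time in s.
With the tool pointing down it reaches from about 0.25 to 0.775 m from the base axis. Payload 4 kg.
Tool frame: the origin (TCP) lies at the very end of the fingers, on their centre line; the grasp point (between the pads) lies 19 mm behind it (env.grip_depth is the distance from the TCP to the grasp point, in m); z points along the fingers, x is the direction in which the jaws open and shut, and the axes are right-handed (so a half turn about z gives the same grasp; the last joint's range is limited). The gripper opens to 94 mm and grips with 3 to 60 N. Pads are 16 mm wide; open, the fingers measure 119 mm over their backs; the gripper's body (75 mm by 177 mm) begins 78 mm behind the grasp point.
Start: joints at [-73.001, 4.996, 78.535, -0, 96.463, -5.907], TCP at [0.214, -0.507, 0.206] pointing down, gripper open.
Joint ranges: [-177.83, 177.83], [-43.37, 116.18], [15.69, 146.23], [-61.86, 241.86], [9.47, 152.12], [-147.06, 147.06]. Speed limits (degrees/s): [159.86, 159.86, 180, 180, 180, 180].

### API

Orientations are given as [roll, pitch, yaw] about the fixed x, y, z axes, in that order (R = Rz(yaw) Ry(pitch) Rx(roll)).
In Python, from bench import env gives the robot as it stands. The module is installed in compiled form; this text tells all that it offers.
- The arm moves only by the tool drive_tool, never from a script. Its argument "series" is a list of rows, each a list of 3 entries, a list of its own where there are three numbers: the closure, from 0 (fully open) to 1 (shut), then the shift along the tool's x, y, z in mm, then the turn about the tool's z in degrees. In form: [[jaw, [x, y, z], turn], ...]. A call has exactly 8 rows; each row is the pose to reach, as a shift and turn from the pose commanded when the call began, along the tool's axes at that moment; what a row does not reach only later rows make up. A row lasts 1/8 s, in which the tool goes at most 62.5 mm and 10.7 degrees, less where a joint would pass 70% of its speed; a pose out of reach is approached as far as the arm can. A call with a gripper value outside its range is refused whole. The fingers move at their own pace and stop on an object; "newtons" is the grip in N (left out, the last holds). Time passes only in rows, so rows that repeat a pose let the fingers close, or fill a call up. It gives the time, the measured TCP pose, the force and the opening at its end, in the units of the state.
- env.sense(): the state, without advancing time (a new reading comes with each control period).
- env.get_image(name): name is "scene" or "side" or "wrist"; returns the picture (480x640x3 uint8, red, green, blue); there is no depth.
- env.camera_params(name): a dict with "mtx" (3x3 intrinsics, pixels), "T" (4x4, takes a point from camera to world coordinates); the wrist camera has in their place "mount" (4x4, takes a point from camera to tool coordinates, whose origin is the TCP and whose axes are the tool frame's). Camera axes: x right, y down, z forward; pixel columns grow to the right and rows downward; lengths in m; the calibration is good to about 2 mm. A picture is of the moment at which its call begins: read the wrist's pose just before it. camera_params takes no time and is no camera call.
- env.hand_in(): hands the job in, once; it reports no verdict.
The state is a dict: "time": time; "qpos": joint angles; "dq": joint speeds; "effort": joint torques, N m; "tcp_pos": TCP position; "tcp_rot": TCP orientation; "force": force on the tool from outside, world axes, zero at the start; "ft_torque": the same for the moment, N m; "grip_width": finger opening in m.
Only numpy, scipy, OpenCV 4.12 (cv2) and the standard library are available. Lean on these libraries where they do the work, as an engineer would, in place of code of your own. Each camera call takes 0.05 s, during which the arm holds its last target.

### The job

Gently lay the loose file flat in the empty place of the sloping file rack, handle end down at the foot ledge and blade in its comb notch. Then swing the steel keeper bar down over the files until its free end snaps fully home under the sprung ball of the catch, and let go. Leave the other files and everything else on the bench where they are.

Things in the scene. Friction and masses are not known exactly. Their poses are not given: they have to be found in the camera images.
- file: The loose hand file, flat on the bench, 190 mm long, 0.1 to 0.2 kg. Origin: under mid-length, level with its underside; x to the blade tip, z up. Dark wooden handle 24 x 24 mm, x = -95 to 0 mm, z = 0 to 24 mm; ferrule d 21 mm to x = 12 mm; steel blade 16 mm wide (y), 6 mm thick, x = 10 to 95 mm, centred at z = 12 mm. Centre of mass about x = -15 mm; it rests on its handle.
- file_tip (a point): The tip end of the loose file's blade: x = 95 mm, z = 12 mm in the file's frame.
- deck: The rack's fixed wooden deck, 240 mm wide, 205 mm up the slope, rising away from the robot at 31.5 degrees. Origin: on its surface, mid-width, at the face of the foot ledge. x up the slope, y left across it, z square off it. The ledge (x below 0) is 16 mm proud. Three file places at y = -64, 0, +64 mm, two filled. The bar's hinge is at its left side, the catch at its right.
- slot: The empty place, marked by a grey felt strip 100 x 20 mm. Origin on the deck's surface at deck x = 95 mm and the y of the empty place: the file's origin belongs here, with the file along deck x, butt by the ledge, handle underside on the deck (left 10 mm short of the ledge it still counts; it may slide down). Axes: z vertical, y as the deck's y, yaw as the rack's.
- comb (a point): The comb across the deck's upper end that takes the blades; point on the deck surface at deck x = 185, y = 0 mm. It spans deck x = 177 to 193 mm; wooden teeth 20 mm high; three notches 26 mm wide centred on the file places, with their floor 7 mm above the deck.
- keeper (a joint): Keeper bar angle, rad: 0 = fully home, lying across the files parallel to the deck; pi/2 = square off the deck; more leans out to the left; at most 2.05. Hinge friction 0.17 N m: it stays where left. Below 0.1 rad the end meets the sprung ball and must be pressed past it, about 10 N near the end; below 0.05 rad the ball snaps over and holds it.
- bar_hinge (a point): The keeper bar's hinge axis, along deck x, on the left side of the rack: at deck x = 140, y = 107, z = 23 mm. The frame turns with the bar: x is deck x, -y points along the bar to its free end.
- bar_end (a point): Middle of the keeper bar's free end. The bar is a plain straight steel flat, 201 mm long from the hinge axis, 14 mm wide (along deck x), 10 mm thick, 0.14 kg. Shut, its underside is 18 mm and its top 28 mm off the deck, 3 mm above the blades of files that lie properly.
- catch (a point): Centre of the catch's sprung brass ball (d 16 mm), at deck x = 140, y = -100, z = 34 mm, on the inner face of a steel post 24 mm wide (along deck x), 44 mm high off the deck, at deck y = -110 to -120 mm.
- rack: The base of the whole rack, 235 x 240 mm on the bench, fixed; origin under the deck's middle, x away from the robot side.
- filed_a: Another file of the same size, already in the rack; leave it. Origin under the middle of its length, on the deck.
- filed_b: A file with a narrower blade (11 mm), already in the rack; leave it. Origin as for the other.
- hammer: A hammer lying on the bench, 240 mm; leave it. Origin: middle, underside.
- pot: A brass lidded pot, d 90, 108 mm high; leave it. Origin: centre of its foot.
- tumbler: A steel tumbler, d 72, 85 mm high; leave it. Origin: centre of its foot.
There are look-alikes about, which are no part of the job. There is more than one size of the file; the one meant has the size given above.

How it is judged (in metres and radians):
On the way, in this order (a step that is already met when the one before it is completed fails the run):
1. the loose file lies in the empty place of the rack, let go, with the keeper bar still open (x of file in the frame of deck between 0.088 and 0.108 m and y of file in the frame of slot between -0.01 and 0.01 m and z of file in the frame of deck between -0.004 and 0.005 m and angle between the x axis of file and the x axis of deck, either way round below 0.08 rad and x of file_tip in the frame of deck above 0.15 m and contact force between the fingers and file below 0.1 N and value of joint keeper above 0.3 rad), for 0.2 s.
2. the keeper bar is snapped fully home (value of joint keeper below 0.025 rad), for 0.2 s.
At the end, for the whole second after the job is handed in: The file rests in the place that was empty, blade up the slope: its middle 88 to 108 mm up from the ledge, within 10 mm of the middle of the place, underside within 5 mm of the deck, within 0.08 rad of the slope line. The keeper bar is within 0.025 rad of fully home (x of file in the frame of deck between 0.088 and 0.108 m and y of file in the frame of slot between -0.01 and 0.01 m and z of file in the frame of deck between -0.004 and 0.005 m and angle between the x axis of file and the x axis of deck, either way round below 0.08 rad and x of file_tip in the frame of deck above 0.15 m and value of joint keeper below 0.025 rad and linear speed of file below 0.02 m/s); the robot touches nothing.
It fails at once if a file already in the rack is moved more than 15 mm (distance of any of filed_a, filed_b from where it was at the start of the episode above 0.015 m).
It fails at once if the hammer, pot or tumbler is moved more than 30 mm (distance of any of hammer, pot, tumbler from where it was at the start of the episode above 0.03 m).
It fails at once if the file is dropped or banged onto the rack (over 60 N) (contact force between file and rack above 60 N).
It also fails if it takes over 61 s, if anything falls off the work surface, if the arm or the gripper's body presses on something with over 40 N, if the wrist force passes 120 N, or if a joint passes its speed limit or range.

## Working session

There is one attempt and no reset: what is moved stays moved. The work goes in short steps, Python scripts to look and compute and a tool call to move; the robot and the scene stay as the last step left them, time stands still between calls to the robot, and variables do not carry over. Pictures are saved under pics/ and viewed, and the job is handed in when it is done.

Besides the shell and the picture viewer there is one more tool, called after ">>>" in YAML: its name, and indented under it one key for each argument. drive_tool: Moves the arm, as the interface text tells. Its arguments: {"type":"object","properties":{"series":{"type":"array","items":{"type":"array"}},"newtons":{"type":"number"}},"required":["series"]}

```bash
mkdir -p pics; cat > h.py <<'E'
import numpy as np, cv2
from bench import env
from scipy.spatial.transform import Rotation as R
def tcp():
    s=env.sense(); T=np.eye(4); T[:3,:3]=R.from_euler('xyz',s['tcp_rot'],degrees=True).as_matrix(); T[:3,3]=s['tcp_pos']; return T
def grab(n,f):
    Tt=tcp(); im=env.get_image(n); cv2.imwrite('pics/'+f,im[:,:,::-1])
    p=env.camera_params(n); T=p['T'] if 'T' in p else Tt@np.array(p['mount'])
    np.savez('pics/'+f[:-4]+'.npz',K=p['mtx'],T=T); return im
def ray(f,uv):
    d=np.load('pics/'+f+'.npz'); K,T=d['K'],d['T']
    v=T[:3,:3]@np.linalg.inv(K)@np.array([uv[0],uv[1],1.]); return T[:3,3],v/np.linalg.norm(v)
def onz(f,uv,z):
    o,v=ray(f,uv); return o+v*(z-o[2])/v[2]
def tri(*a):
    A=np.zeros((3,3));b=np.zeros(3);L=[ray(f,uv) for f,uv in a]
    for o,v in L:
        P=np.eye(3)-np.outer(v,v);A+=P;b+=P@o
    x=np.linalg.solve(A,b); return x,[round(np.linalg.norm(np.cross(x-o,v))*1000,1) for o,v in L]
def proj(f,X):
    d=np.load('pics/'+f+'.npz'); c=np.linalg.inv(d['T'])@np.r_[X,1]; u=d['K']@c[:3]; return u[:2]/u[2]
E
python3 - <<'E'
from h import *
print(env.sense())
for n in ['scene','side','wrist']:
    grab(n,n+'0.png'); p=env.camera_params(n); print(n,{k:np.round(v,3).tolist() for k,v in p.items() if hasattr(v,'__len__')})
E
```

```text
{'time': 0.0, 'qpos': array([-7.29998966e+01,  5.03788721e+00,  7.86240848e+01, -6.40119760e-04,
        9.64629167e+01, -5.90916228e+00]), 'dq': array([ 0.06495854,  0.10943699, -0.06603997,  0.13286532, -0.05739111,
       -0.04798769]), 'effort': array([-6.63292685e-04, -3.40184569e+01, -3.02427685e+01,  7.16391834e-02,
        3.32098443e-02, -1.52164475e-04]), 'tcp_pos': array([ 0.21391285, -0.50609817,  0.20432168]), 'tcp_rot': array([-1.79987775e+02,  1.24290553e-01, -6.70907924e+01]), 'force': array([-0.2176624 ,  0.80150116, -0.81562697]), 'ft_torque': array([-0.00925585,  0.02452276,  0.0067944 ]), 'grip_width': 0.09415544933113161}
scene {'mtx': [[446.142, 0.0, 319.233], [0.0, 446.142, 238.418], [0.0, 0.0, 1.0]], 'T': [[0.355, 0.594, -0.722, 1.149], [0.935, -0.223, 0.276, -0.244], [0.003, -0.773, -0.635, 0.634], [0.0, 0.0, 0.0, 1.0]]}
side {'mtx': [[478.194, 0.0, 321.287], [0.0, 478.194, 239.528], [0.0, 0.0, 1.0]], 'T': [[-0.898, -0.229, 0.375, 0.08], [-0.439, 0.448, -0.779, 0.9], [0.01, -0.864, -0.503, 0.7], [0.0, 0.0, 0.0, 1.0]]}
wrist {'mtx': [[394.222, 0.0, 315.071], [0.0, 394.222, 239.306], [0.0, 0.0, 1.0]], 'mount': [[1.0, 0.0, -0.0, -0.001], [0.0, 0.958, 0.286, -0.085], [0.0, -0.286, 0.958, -0.179], [0.0, 0.0, 0.0, 1.0]]}
```

View pics/scene0.png

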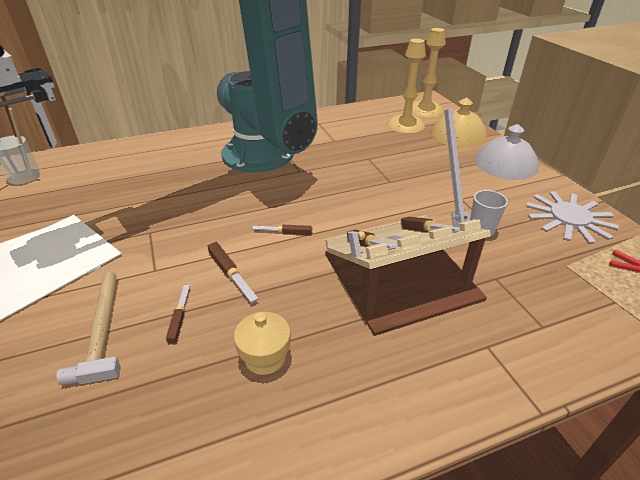

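View pics/side0.png

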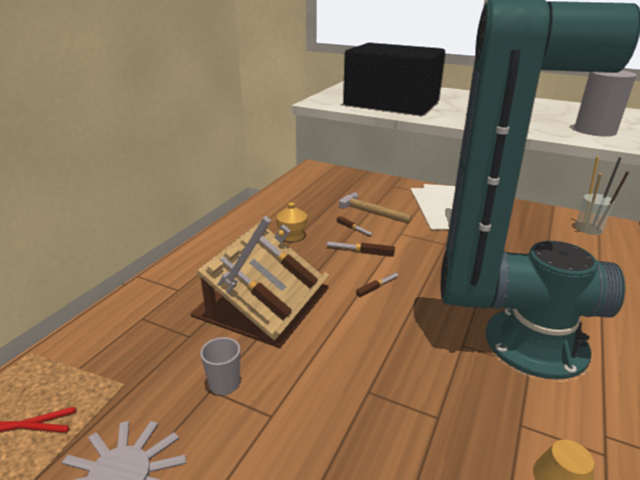

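View pics/wrist0.png

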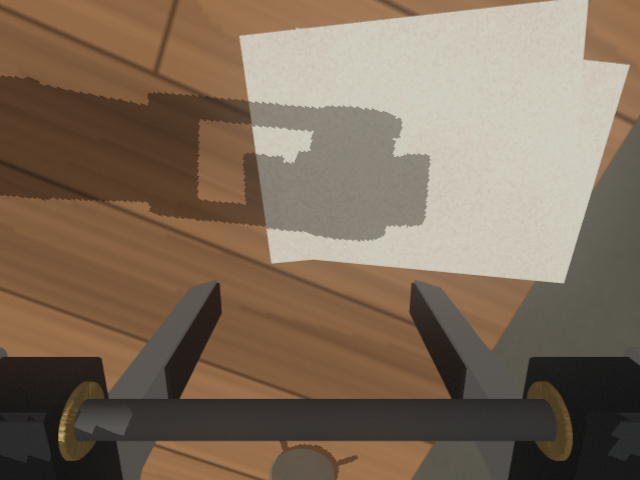

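```bash
python3 - <<'E'
import cv2
a=cv2.imread('pics/scene0.png')[90:350,310:510]; cv2.imwrite('pics/c1.png',cv2.resize(a,None,fx=3,fy=2.3*1,interpolation=cv2.INTER_CUBIC) if 0 else cv2.resize(a,(460,598),interpolation=cv2.INTER_CUBIC))
a=cv2.imread('pics/side0.png')[190:350,180:420]; cv2.imwrite('pics/c2.png',cv2.resize(a,None,fx=3.3,fy=3.3,interpolation=cv2.INTER_CUBIC))
a=cv2.imread('pics/scene0.png')[205:355,155:345]; cv2.imwrite('pics/c3.png',cv2.resize(a,None,fx=4,fy=4,interpolation=cv2.INTER_CUBIC))
E
```

```text
(no output)
```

View pics/c1.png

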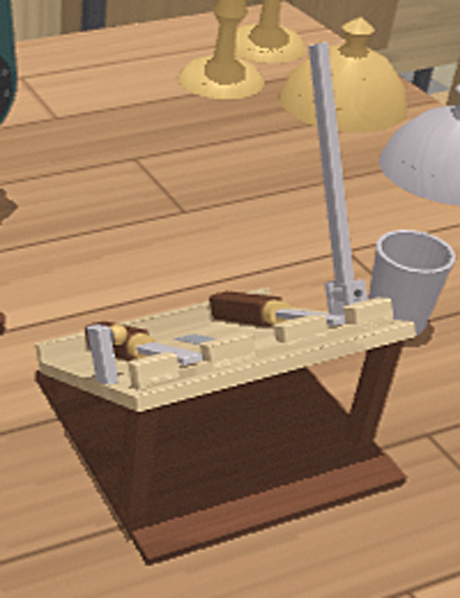

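View pics/c2.png

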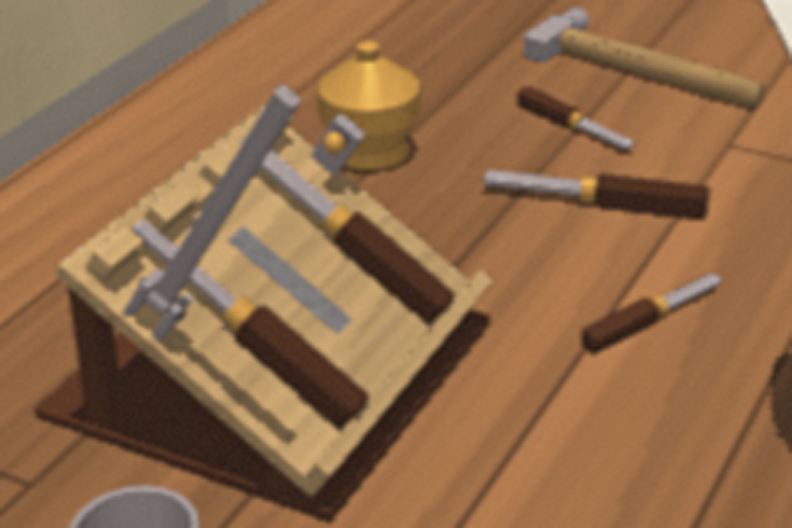

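View pics/c3.png

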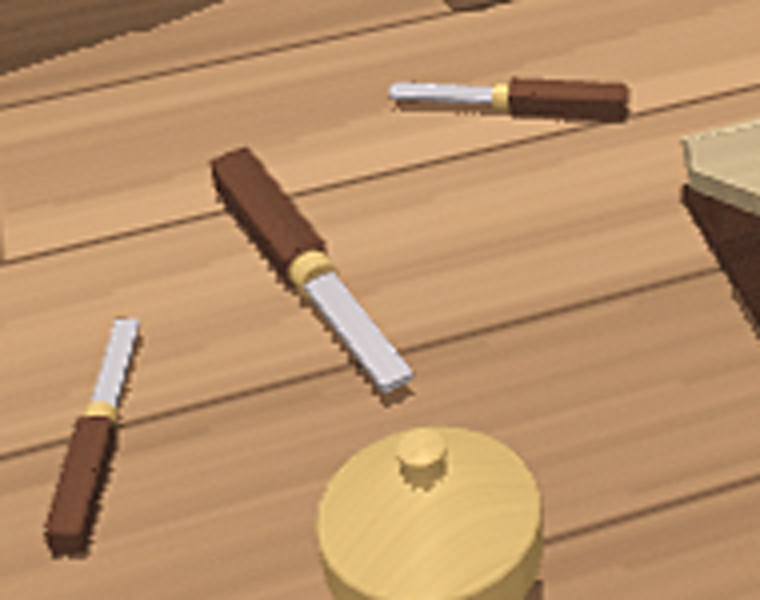

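```bash
python3 - <<'E'
from h import *
np.set_printoptions(precision=4,suppress=True)
S=lambda x,y:('side0',(180+x/3.3,190+y/3.3))
C=lambda x,y:('scene0',(310+x/2.3,90+y/2.3))
F=lambda x,y:('scene0',(155+x/4,205+y/4))
for n,b,t,zb,zt in [('big',F(230,154),F(398,380),.024,.015),('s1',F(125,320),F(68,545),.012,.012),('s2',F(392,90),F(628,95),.012,.012)]:
    B=onz(*b,zb);T=onz(*t,zt);print(n,B,T,np.linalg.norm(B-T), np.degrees(np.arctan2(*(T-B)[1::-1])))
print('tip',tri(F(398,382),S(488,182)))
for n,a,b in [('barend',C(318,46),S(285,97)),('hinge',C(345,285),S(163,288)),('upL',C(415,325),S(62,268)),('ledgeR',C(38,347),S(490,280)),('catch top',C(100,328),S(350,120))]:
    print(n,tri(a,b))
E
```

```text
big [ 0.3914 -0.1967  0.024 ] [ 0.5721 -0.1524  0.015 ] 0.18623564765300094 13.770970680016676
s1 [ 0.4841 -0.2664  0.012 ] [ 0.6124 -0.308   0.012 ] 0.13487109108488618 -17.97371467655584
s2 [ 0.3525 -0.0998  0.012 ] [0.4037 0.0236 0.012 ] 0.1336096816104208 67.43961889501357
tip (array([ 0.566 , -0.1518,  0.0076]), [np.float64(0.3), np.float64(0.3)])
barend (array([0.5008, 0.2566, 0.2967]), [np.float64(0.5), np.float64(0.5)])
hinge (array([0.6043, 0.2494, 0.1333]), [np.float64(1.0), np.float64(1.0)])
upL (array([0.6716, 0.2651, 0.1372]), [np.float64(2.2), np.float64(2.2)])
ledgeR (array([0.4828, 0.0253, 0.0391]), [np.float64(2.2), np.float64(2.2)])
catch top (array([0.5972, 0.0287, 0.1464]), [np.float64(3.1), np.float64(3.1)])
```

>>> drive_tool:
  series:
    - [0, [-26, -48, 0], 2]
    - [0, [-51, -96, 0], 3]
    - [0, [-76, -144, 0], 5]
    - [0, [-102, -192, 0], 6]
    - [0, [-127, -240, 0], 7]
    - [0, [-152, -289, 0], 8]
    - [0, [-178, -337, 0], 9]
    - [0, [-203, -385, 0], 9]
  newtons: 3

```text
time: 1.15
tcp_pos: [0.4905, -0.1682, 0.2052]
tcp_rot: [180.0, -0.0, -76.1]
force: [-0.1, 0.7, -0.2]
grip_width: 0.0941
```

```bash
python3 - <<'E'
from h import *
s=env.sense();print(s['time'],s['tcp_pos'],s['tcp_rot'])
grab('wrist','w1.png')
E
```

```text
1.15 [ 0.49045612 -0.16815577  0.20522078] [ 1.79985990e+02 -1.87334333e-03 -7.60930878e+01]
```

View pics/w1.png

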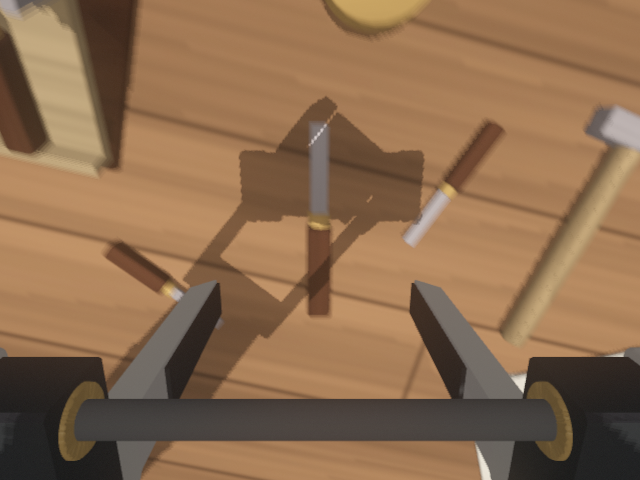

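The wrist picture shows the three candidates: the middle file (tip 319,123; butt 319,314), a small one at (110–215, 245–325) and a small one at (405–500, 125–245). The small two measured about 135 mm on the bench and the middle one about 186 mm, so the middle one is the file meant. I'll confirm it in an enlarged crop with a measurement.

```bash
python3 - <<'E'
from h import *
np.set_printoptions(precision=4,suppress=True)
a=cv2.imread('pics/w1.png')[100:330,260:380]; cv2.imwrite('pics/c4.png',cv2.resize(a,None,fx=2.6,fy=2.6,interpolation=cv2.INTER_CUBIC))
t=onz('w1',(319,123),.015);b=onz('w1',(319,315),.012);f=onz('w1',(319.5,226),.024);print(t,b,f,np.linalg.norm(t-b),np.degrees(np.arctan2(*(t-b)[1::-1])))
E
```

```text
[ 0.5715 -0.1501  0.015 ] [ 0.385  -0.1969  0.012 ] [ 0.4813 -0.1731  0.024 ] 0.1923191066717339 14.073383625592204
```

View pics/c4.png

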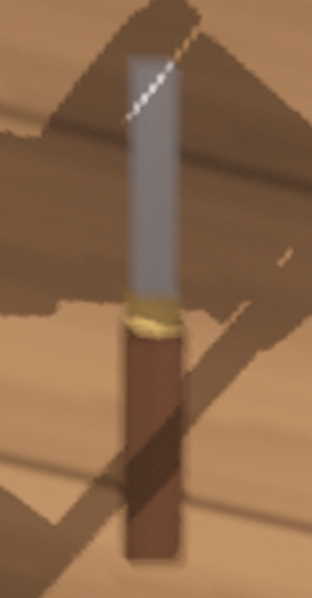

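>>> drive_tool:
  series:
    - [0, [0, 0, -50], 0]
    - [0, [-20, -10, -100], 0]
    - [0, [-60, -30, -140], 0]
    - [0, [-110, -55, -160], 0]
    - [0, [-165, -85, -160], 0]
    - [0, [-220, -112, -160], 0]
    - [0, [-274, -140, -160], 0]
    - [0, [-274, -140, -160], 0]

```text
time: 2.2
tcp_pos: [0.5598, 0.1335, 0.3637]
tcp_rot: [179.8, 0.1, -75.7]
force: [0.2, 1.0, 0.1]
grip_width: 0.094
```

```bash
python3 - <<'E'
from h import *
s=env.sense();print(s['time'],s['tcp_pos'],s['tcp_rot'])
grab('wrist','w2.png')
E
```

```text
2.2 [0.55976619 0.13353057 0.36366386] [ 1.79842317e+02  5.87252616e-02 -7.57177944e+01]
```

View pics/w2.png

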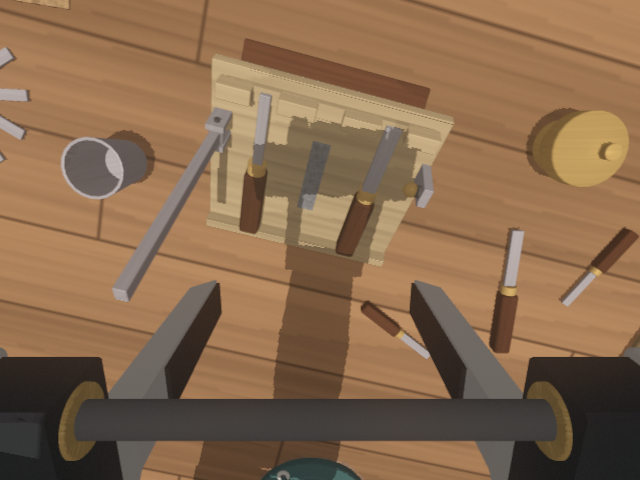

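```bash
python3 - <<'E'
import cv2
a=cv2.imread('pics/w2.png')[30:290,190:470]; cv2.imwrite('pics/c5.png',cv2.resize(a,None,fx=2.3,fy=2.3,interpolation=cv2.INTER_CUBIC)) 
a=cv2.imread('pics/w2.png')[95:310,100:245]; cv2.imwrite('pics/c6.png',cv2.resize(a,None,fx=2.5,fy=2.5,interpolation=cv2.INTER_CUBIC)) 
E
```

```text
(no output)
```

View pics/c5.png

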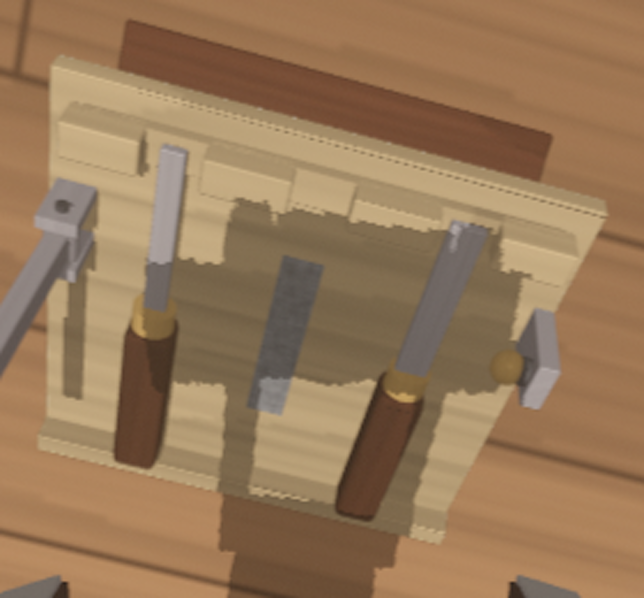

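View pics/c6.png

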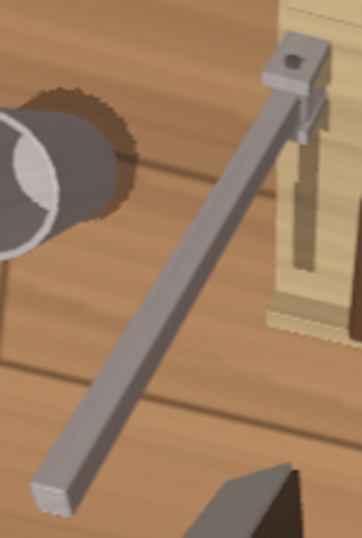

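```bash
cat > fit.py <<'E'
from h import *
from scipy.optimize import least_squares
np.set_printoptions(precision=4,suppress=True)
C5=lambda x,y:np.array([190+x/2.3,30+y/2.3])
P=[('w2',C5(285,256),(145,10,0)),('w2',C5(323,264),(145,-10,0)),('w2',C5(282,414),(45,-10,0)),('w2',C5(248,406),(45,10,0)),('w2',C5(507,367),(140,-100,34)),
('side0',(180+333/3.3,190+141/3.3),(140,-100,34)),('side0',(180+237/3.3,190+233/3.3),(145,0,0)),('side0',(180+340/3.3,190+326/3.3),(45,0,0))]
X=[('w2',C5(52,60),(205,120,0)),('w2',C5(606,203),(205,-120,0))]
def Rm(p): return R.from_euler('z',p[3]).as_matrix()@R.from_euler('y',-31.5,degrees=True).as_matrix()
def pt(p,q): return Rm(p)@(np.array(q)/1000)+p[:3]
def res(p,L): return np.concatenate([proj(f,pt(p,q))-uv for f,uv,q in L])
if __name__=='__main__':
    r=least_squares(lambda p:res(p,P),[.47,.14,.03,.2]); p=r.x
    print(p,np.degrees(p[3])); print(res(p,P).reshape(-1,2)); print(res(p,X).reshape(-1,2)); 
    np.save('rack.npy',p)
    Tt=Rm(p)
    e,_=tri(('w2',(100+52/2.5,95+497/2.5)),('side0',(180+285/3.3,190+97/3.3)),('scene0',(310+318/2.3,90+48/2.3)))
    d=Tt.T@(e-p[:3]); print('barend deck',d,_, 'ang',np.arctan2(d[2]-.023,-(d[1]-.107)))
    o,t=np.array([.479,-.1735]),0
    for x in (95,115,130): print(x,pt(p,(x,0,12)))
    print('hinge proj',proj('w2',pt(p,(140,107,23))))
    # approx body clearance
E
python3 fit.py
```

```text
[0.4975 0.1425 0.0336 0.0059] 0.33687303819464665
[[-0.7765 -0.784 ]
 [ 0.8629  0.3795]
 [-0.0185  0.24  ]
 [-0.7304 -0.0489]
 [ 0.5015 -0.2208]
 [ 0.2664  0.4788]
 [-0.5994 -0.1993]
 [ 1.4862  0.1421]]
[[-0.8869  2.1195]
 [ 1.3813  4.4911]]
barend deck [0.1405 0.1138 0.2218] [np.float64(1.1), np.float64(0.6), np.float64(1.5)] ang 1.6049255465891976
95 [0.5722 0.1429 0.0935]
115 [0.5893 0.143  0.1039]
130 [0.602  0.1431 0.1118]
hinge proj [216.8106 133.6838]
```

>>> drive_tool:
  series:
    - [0, [50, 22, 0], 0]
    - [0, [105, 46, 10], 0]
    - [0, [160, 70, 30], 0]
    - [0, [210, 92, 70], 0]
    - [0, [250, 110, 120], 0]
    - [0.4, [275, 121, 175], 0]
    - [0.5, [279, 122, 230], 0]
    - [0.5, [279, 122, 280], 0]

```text
time: 3.25
tcp_pos: [0.5061, -0.1727, 0.0831]
tcp_rot: [179.9, 0.0, -76.3]
force: [-0.2, 0.1, 0.1]
grip_width: 0.0674
```

```bash
python3 - <<'E'
from h import *
s=env.sense();print(s['time'],s['tcp_pos'],s['tcp_rot'],s['grip_width'])
im=grab('wrist','w3.png')
print(proj('w3',np.array([.508,-.166,.012])))
E
```

```text
3.25 [ 0.50611409 -0.17267027  0.08310483] [ 1.79907525e+02  1.77819367e-02 -7.63429173e+01] 0.06739652624877517
[308.35674729 248.23721673]
```

View pics/w3.png

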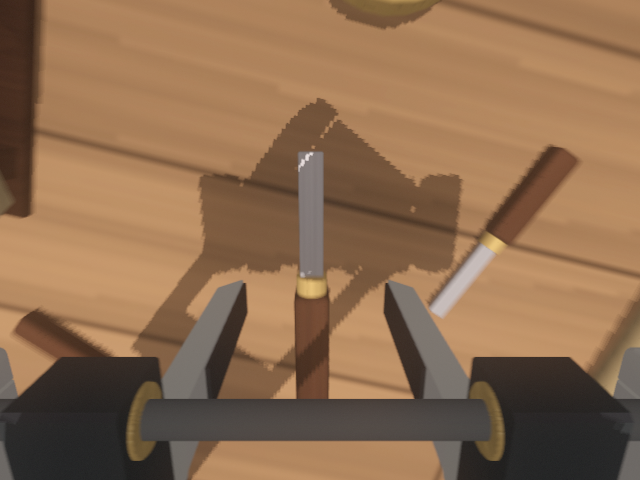

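```bash
python3 - <<'E'
from h import *
np.set_printoptions(precision=4,suppress=True)
t=onz('w3',(311,152),.015);f=onz('w3',(312,298),.024);b=onz('w3',(311.5,276),.0215)
u=(t-f)[:2];u/=np.linalg.norm(u);print(t,f,np.linalg.norm((t-f)[:2]),np.degrees(np.arctan2(u[1],u[0])))
o=(t[:2]-.095*u+f[:2])/2;g=o+.03*u;print(o,g)
T=tcp();d=np.r_[g,.007]-T[:3,3];print(T[:3,:3].T@d*1000)
E
```

```text
[ 0.5696 -0.1531  0.015 ] [ 0.4789 -0.1756  0.024 ] 0.09346891209561883 13.94383631962813
[ 0.4781 -0.1758] [ 0.5073 -0.1686]
[ 0.406  -6.7936 68.314 ]
```

>>> drive_tool:
  series:
    - [0.5, [0, -7, 20], 0]
    - [0.5, [0, -7, 45], 0]
    - [0.5, [0, -7, 62], 0]
    - [0.55, [0, -7, 70], 0]
    - [0.6, [0, -7, 74], 0]
    - [0.6, [0, -7, 75], 0]
    - [0.6, [0, -7, 75], 0]
    - [0.6, [0, -7, 75], 0]

```text
time: 4.3
tcp_pos: [0.5156, -0.1688, 0.0111]
tcp_rot: [-180.0, -0.0, -76.1]
force: [0.5, -0.7, -0.2]
grip_width: 0.0374
```

```bash
python3 - <<'E'
from h import *
s=env.sense();print(s['time'],s['tcp_pos'],s['tcp_rot'],s['grip_width'])
T=tcp();d=np.r_[.5073,-.1686,.007]-T[:3,3];print(T[:3,:3].T@d*1000)
E
```

```text
4.3 [ 0.515571   -0.16877156  0.01105339] [-1.79951585e+02 -4.21306498e-02 -7.60850662e+01] 0.03742856416364715
[-2.15852377  7.99044441  4.04505125]
```

>>> drive_tool:
  series:
    - [0.6, [-1, 4, 3], 0]
    - [0.6, [-2, 7, 4], 0]
    - [0.75, [-2, 7, 4], 0]
    - [1, [-2, 7, 4], 0]
    - [1, [-2, 7, 4], 0]
    - [1, [-2, 7, 4], 0]
    - [1, [-2, 7, 4], 0]
    - [1, [-2, 7, 4], 0]
  newtons: 4

```text
time: 5.3
tcp_pos: [0.5081, -0.1686, 0.0066]
tcp_rot: [-180.0, -0.0, -76.1]
force: [-0.3, -0.7, -0.5]
grip_width: 0.0157
```

>>> drive_tool:
  series:
    - [1, [0, 1.5, -11], 0]
    - [1, [0, 4, -21.5], 0]
    - [1, [0, 7.5, -32], 0]
    - [1, [0, 11.5, -42], 0]
    - [1, [0, 17, -51.5], 0]
    - [1, [0, 21, -58], 0]
    - [1, [0, 24.5, -63.5], 0]
    - [1, [0, 24.5, -63.5], 0]
  newtons: 3

```text
time: 6.3
tcp_pos: [0.4842, -0.1744, 0.0705]
tcp_rot: [-180.0, -0.0, -76.1]
force: [0.3, 0.1, 0.4]
grip_width: 0.0156
```

```bash
python3 - <<'E'
from h import *
s=env.sense();print(s['time'],s['tcp_pos'],s['grip_width'],s['force'])
a=grab('side','s2.png')[190:290,290:440];b=grab('scene','sc2.png')[200:330,170:330]
cv2.imwrite('pics/c7.png',np.vstack([cv2.resize(a,(440,293)),cv2.resize(b,(440,300))])[:,:,::-1])
E
```

```text
6.3 [ 0.48419278 -0.17444209  0.07047466] 0.01563195090152193 [0.29866478 0.05601775 0.41972042]
```

View pics/c7.png

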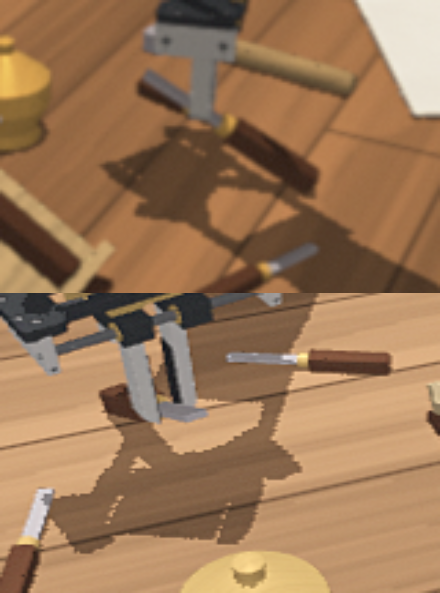

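The file has drooped with its butt on the bench and its blade up. Next I tighten the grip and lift.

>>> drive_tool:
  series:
    - [1, [0, 0, 0], 0]
    - [1, [0, 0, 0], 0]
    - [1, [0, 0, -1], 0]
    - [1, [0, 0, -10], 0]
    - [1, [0, 0, -30], 0]
    - [1, [0, 0, -60], 0]
    - [1, [0, 0, -95], 0]
    - [1, [0, 0, -125], 0]
  newtons: 30

```text
time: 7.4
tcp_pos: [0.4839, -0.1743, 0.1966]
tcp_rot: [-180.0, -0.0, -76.1]
force: [0.8, -0.4, -1.2]
grip_width: 0.0152
```

```bash
python3 - <<'E'
from h import *
s=env.sense();print(s['time'],s['tcp_pos'],s['grip_width'],s['force'])
a=grab('side','s3.png')[130:270,270:450];b=grab('wrist','w4.png')
cv2.imwrite('pics/c8.png',np.hstack([cv2.resize(a,(400,311)),cv2.resize(b[:,:],(400,311))])[:,:,::-1])
E
```

```text
7.4 [ 0.48393667 -0.17427146  0.1966025 ] 0.015215573168906614 [ 0.81397556 -0.42787549 -1.16285393]
```

View pics/c8.png

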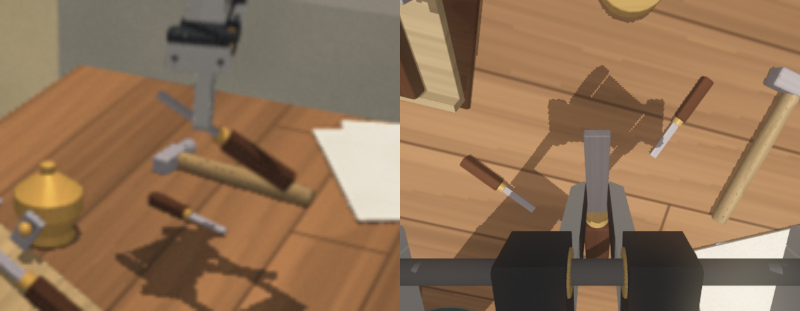

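```bash
python3 - <<'E'
import cv2
a=cv2.imread('pics/s3.png')[155:225,325:415]; cv2.imwrite('pics/c9.png',cv2.resize(a,None,fx=8,fy=8,interpolation=cv2.INTER_CUBIC)) 
E
```

```text
(no output)
```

View pics/c9.png

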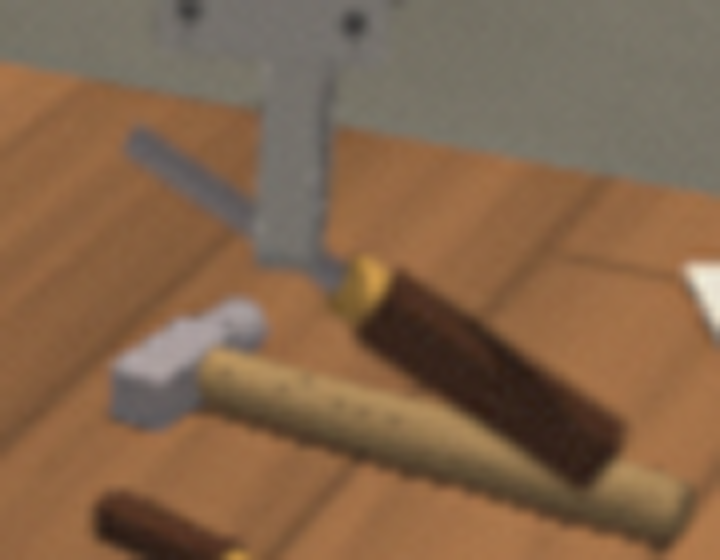

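```bash
python3 - <<'E'
from h import *
np.set_printoptions(precision=4,suppress=True)
th=np.radians(13.9);u=np.array([np.cos(th),np.sin(th),0]);n=np.array([-np.sin(th),np.cos(th),0]);t=tcp()[:3,3]
def hit(px,off):
    o,v=ray('s3',(325+px[0]/8,155+px[1]/8)); s=(off-n@(o-t))/(n@v); X=o+s*v; return np.array([u@(X-t),X[2]-t[2]])
a=hit((132,143),.006);b=hit((602,458),.012);c=hit((378,308),.012)
print(a,b,c)
for p,q in((a,b),(c,b),(a,c)): print(np.linalg.norm(p-q),np.degrees(np.arctan2(*(p-q)[::-1])))
E
```

```text
[0.0507 0.0307] [-0.1083 -0.0611] [-0.0324 -0.0158]
0.18365335132732355 30.01043759115199
0.0884212823499577 30.808593878342606
0.09524861251259752 29.26949570182278
```

```bash
python3 - <<'E'
import cv2
a=cv2.imread('pics/w4.png')[170:400,240:400]; cv2.imwrite('pics/c10.png',cv2.resize(a,None,fx=2.6,fy=2.6,interpolation=cv2.INTER_CUBIC)) 
E
```

```text
(no output)
```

View pics/c10.png

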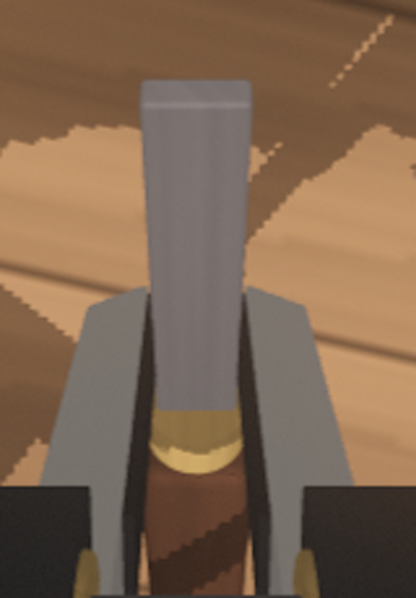

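```bash
cat > grip.py <<'E'
from h import *
from scipy.optimize import least_squares
np.set_printoptions(precision=2,suppress=True)
p=env.camera_params('wrist');K=np.array(p['mtx']);M=np.linalg.inv(np.array(p['mount']))
Tw=tcp()
def fp(q,x,y,z): # file pt (mm)-> tool coords (m); q=s,dz,tilt: file axis point x=s lies at tool z=-dz
    a=np.radians(q[2]); dx,dz=x-q[0],z-12
    f=dx*np.cos(a)-dz*np.sin(a); up=dx*np.sin(a)+dz*np.cos(a)+q[1]
    return np.array([-y,-f,-up])/1000   # +file y = left = tool -x
def pw(X): c=M@np.r_[X,1];u=K@c[:3];return (u[:2]/u[2])[1]
def ps(X): return proj('s3',(Tw@np.r_[X,1])[:3])
def res(q):
    r=[pw(fp(q,95,0,15))-209.6,pw(fp(q,95,0,9))-201.2,pw(fp(q,12,0,15))-327.7]
    for (x,y,z),uv in [((95,8,12),(132,143)),((-95,12,12),(602,458)),((0,12,12),(378,308))]:
        r+=list(ps(fp(q,x,y,z))-np.array([325+uv[0]/8,155+uv[1]/8]))
    return np.array(r)
r=least_squares(res,[32,5,30]);print(r.x,r.fun)
r=least_squares(lambda q:np.r_[res(q)[:3],(q[1]-5)/2],[32,5,30]);print('wrist',r.x,r.fun)
E
python3 grip.py
```

```text
[33.38  0.48 29.44] [ 1.   -0.99  0.25 -1.2   0.1   1.13  0.84 -1.31 -0.02]
wrist [31.08  3.71 30.85] [ 1.28 -1.42  0.29 -0.65]
```

>>> drive_tool:
  series:
    - [1, [-35, -24, 0], 2]
    - [1, [-78, -53, -5], 4]
    - [1, [-122, -83, -5], 6]
    - [1, [-166, -113, -5], 8]
    - [1, [-205, -140, -5], 10]
    - [1, [-240, -163, -5], 12]
    - [1, [-265, -180, 0], 13]
    - [1, [-278, -190, 0], 13.6]

```text
time: 8.5
tcp_pos: [0.6009, 0.1425, 0.1923]
tcp_rot: [179.8, -0.1, -89.6]
force: [0.1, 0.4, -2.4]
grip_width: 0.0155
```

```bash
python3 - <<'E'
from h import *
s=env.sense();print(s['time'],s['tcp_pos'],s['tcp_rot'],s['grip_width'])
b=grab('wrist','w5.png')
T=tcp();print(T[:3,:3].T@(np.array([.602,.1431,.108])-T[:3,3])*1000)
E
```

```text
8.5 [0.60091848 0.14246926 0.19234878] [ 1.79752707e+02 -5.20301659e-02 -8.96240225e+01] 0.015542535609673619
[ 0.76224672 -0.57224549 84.7568296 ]
```

View pics/w5.png

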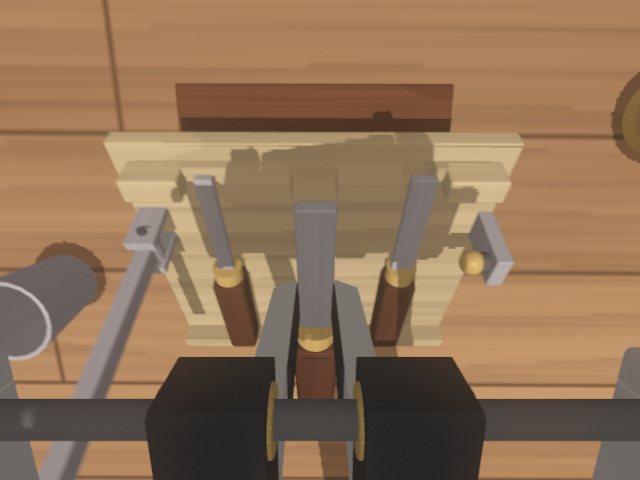

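>>> drive_tool:
  series:
    - [1, [0, 0, 12], 0]
    - [1, [0, 0, 27], 0]
    - [1, [0, 0, 42], 0]
    - [1, [0, 0, 54], 0]
    - [1, [1, 0, 64], 0]
    - [1, [1, 0, 70], 0]
    - [1, [1, 0, 73], 0]
    - [1, [1, 0, 74], 0]

```text
time: 9.55
tcp_pos: [0.6019, 0.1403, 0.1212]
tcp_rot: [-180.0, 0.0, -89.7]
force: [0.0, -0.1, -2.4]
grip_width: 0.0155
```

```bash
python3 - <<'E'
from h import *
s=env.sense();print(s['time'],s['tcp_pos'],s['tcp_rot'],s['force'],s['ft_torque'])
b=grab('wrist','w6.png');a=grab('side','s4.png')[190:350,180:340];
cv2.imwrite('pics/c11.png',np.hstack([cv2.resize(a,(400,400)),cv2.resize(b,(400,300))[:, :] if 0 else cv2.resize(b[80:480,120:520],(400,400))])[:,:,::-1])
E
```

```text
9.55 [0.60190988 0.14033777 0.12115604] [-1.79968842e+02  7.11526147e-04 -8.96859370e+01] [ 0.0190722  -0.12830139 -2.41058996] [ 0.01642358 -0.06293253  0.04908627]
```

View pics/c11.png

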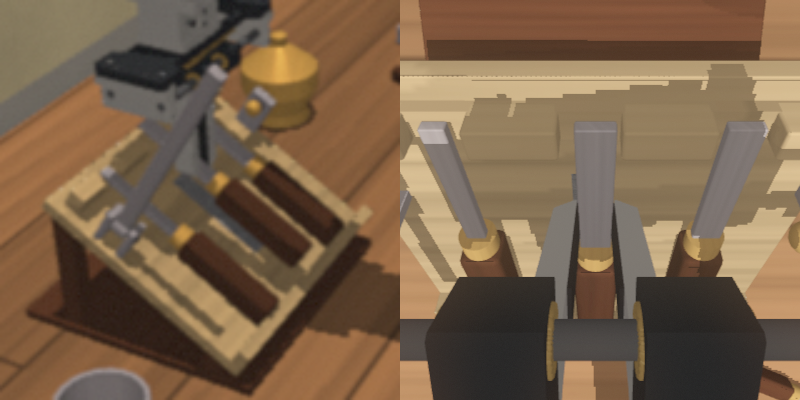

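>>> drive_tool:
  series:
    - [1, [-1, 0, 0], 0]
    - [1, [-2.5, 0, 1], 0]
    - [1, [-2.5, 0, 3], 0]
    - [1, [-2.5, 0, 5], 0]
    - [1, [-2.5, 0, 7], 0]
    - [1, [-2.5, 0, 8], 0]
    - [1, [-2.5, 0, 8], 0]
    - [1, [-2.5, 0, 8], 0]

```text
time: 10.65
tcp_pos: [0.6018, 0.1427, 0.1131]
tcp_rot: [-180.0, -0.0, -89.7]
force: [-0.1, -0.2, -2.3]
grip_width: 0.0157
```

```bash
python3 - <<'E'
from h import *
s=env.sense();print(s['time'],s['tcp_pos'],s['force'],s['ft_torque'])
b=grab('wrist','w7.png');a=grab('side','s5.png')[230:330,200:340];
cv2.imwrite('pics/c12.png',np.hstack([cv2.resize(a,(400,286)),cv2.resize(b[80:366,120:520],(400,286))])[:,:,::-1])
E
```

```text
10.65 [0.60178926 0.14271449 0.11305271] [-0.12240433 -0.15231924 -2.25616969] [ 0.070815   -0.01177731 -0.01308872]
```

View pics/c12.png

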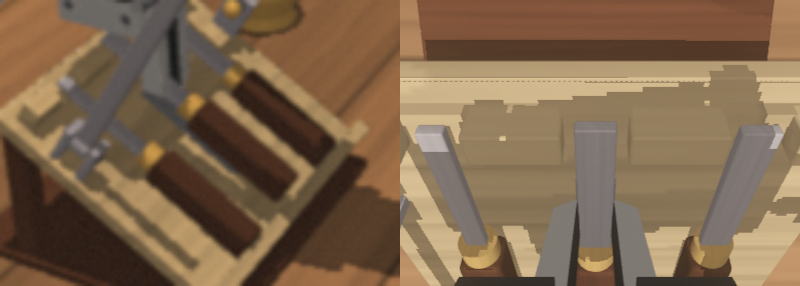

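>>> drive_tool:
  series:
    - [1, [0, 0, 1], 0]
    - [1, [0, 0, 2], 0]
    - [1, [0, 0, 3], 0]
    - [1, [0, 0, 4], 0]
    - [1, [0, 0, 4], 0]
    - [1, [0, 0, 4], 0]
    - [1, [0, 0, 4], 0]
    - [1, [0, 0, 4], 0]

```text
time: 11.75
tcp_pos: [0.6018, 0.1427, 0.109]
tcp_rot: [-180.0, -0.0, -89.7]
force: [-0.1, 0.5, -1.9]
grip_width: 0.0154
```

>>> drive_tool:
  series:
    - [1, [0, 0, 0.5], 0]
    - [1, [0, 0, 1], 0]
    - [1, [0, 0, 1.5], 0]
    - [1, [0, 0, 2], 0]
    - [1, [0, 0, 2], 0]
    - [1, [0, 0, 2], 0]
    - [1, [0, 0, 2], 0]
    - [1, [0, 0, 2], 0]

```text
time: 12.75
tcp_pos: [0.6019, 0.1427, 0.1073]
tcp_rot: [-180.0, -0.0, -89.7]
force: [0.2, 0.2, 1.0]
grip_width: 0.0154
```

```bash
python3 - <<'E'
from h import *
s=env.sense();print(s['time'],s['tcp_pos'],s['force'],s['ft_torque'])
b=grab('wrist','w8.png');a=grab('side','s6.png')[230:330,200:340];
cv2.imwrite('pics/c13.png',cv2.resize(a,(784,560),interpolation=cv2.INTER_CUBIC)[:,:,::-1])
E
```

```text
12.75 [0.60190263 0.14274834 0.10726915] [0.22553195 0.17036669 1.02267633] [0.02357006 0.04651103 0.04859175]
```

View pics/c13.png

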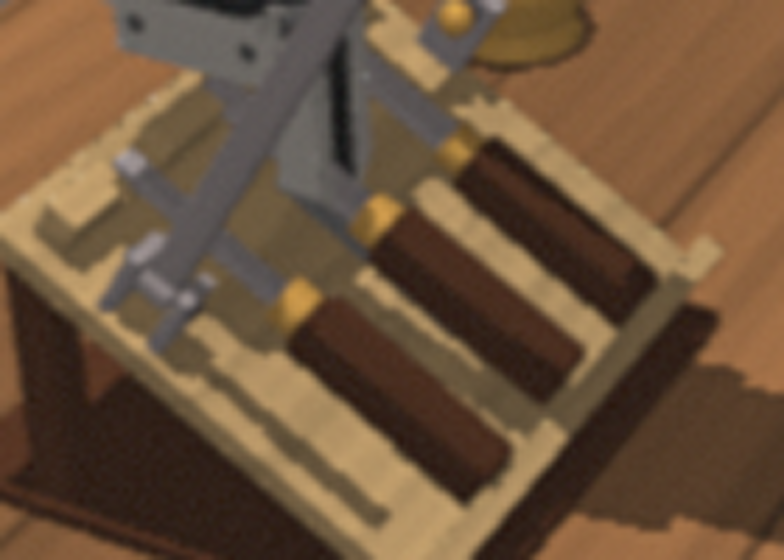

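>>> drive_tool:
  series:
    - [1, [0, 0, 0], 0]
    - [1, [0, 0, 0], 0]
    - [1, [0, 0, 0], 0]
    - [0.8, [0, 0, 0], 0]
    - [0.77, [0, 0, 0], 0]
    - [0.72, [0, 0, 0], 0]
    - [0.7, [0, 0, 0], 0]
    - [0.7, [0, 0, 0], 0]
  newtons: 3

```text
time: 13.85
tcp_pos: [0.6017, 0.1427, 0.1069]
tcp_rot: [180.0, -0.0, -89.7]
force: [0.3, 0.4, 0.4]
grip_width: 0.0284
```

>>> drive_tool:
  series:
    - [0.7, [0, 0, -5], 0]
    - [0.7, [0, 0, -15], 0]
    - [0.7, [0, 0, -30], 0]
    - [0.7, [0, 0, -45], 0]
    - [0.7, [0, 0, -60], 0]
    - [0.7, [0, 0, -70], 0]
    - [0.7, [0, 0, -70], 0]
    - [0.7, [0, 0, -70], 0]

```text
time: 14.85
tcp_pos: [0.6014, 0.1427, 0.1763]
tcp_rot: [179.9, -0.0, -89.7]
force: [0.4, 0.2, -0.3]
grip_width: 0.0281
```

```bash
python3 - <<'E'
from h import *
s=env.sense();print(s['time'],s['tcp_pos'],s['force'],s['grip_width'])
b=grab('wrist','w9.png');a=grab('side','s7.png')[210:330,190:340];
cv2.imwrite('pics/c14.png',np.hstack([cv2.resize(a,(400,320)),cv2.resize(b[80:400,120:520],(400,320))])[:,:,::-1])
E
```

```text
14.85 [0.60139938 0.14268453 0.17629911] [ 0.42018749  0.18522479 -0.2727775 ] 0.028083812950076198
```

View pics/c14.png

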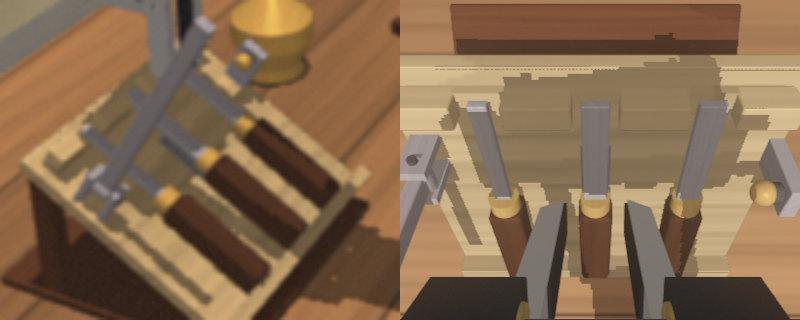

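```bash
cat > bar.py <<'E'
from fit import *
p=np.load('rack.npy')
def tcpgoal(th,rho,half=12.5):
    b=np.array([-np.cos(th),np.sin(th)]);n=np.array([np.sin(th),np.cos(th)])
    c=np.array([107,23])+rho*b+5*n
    return pt(p,(140,c[0]+half,c[1]))
if __name__=='__main__':
    o,v=ray('w9',(315,183)); Rr=Rm(p); oo=Rr.T@(o-p[:3]); vv=Rr.T@v; X=oo+vv*(.015-oo[2])/vv[2]; print('tip deck',X)
    o,v=ray('w9',(314,80+216)); oo=Rr.T@(o-p[:3]); vv=Rr.T@v; X=oo+vv*(.02-oo[2])/vv[2]; print('ferrule deck',X)
    T=tcp();ref=T[:3,3]
    print(T[:3,:3].T@(pt(p,(140,145,163))-ref)*1000, pt(p,(140,145,163)))
E
python3 bar.py
```

```text
tip deck [0.1931 0.0012 0.015 ]
ferrule deck [0.0941 0.002  0.02  ]
[-145.3469   69.7731  -69.7547] [0.5308 0.2877 0.2457]
```

>>> drive_tool:
  series:
    - [0.8, [0, 0, -30], 0]
    - [1, [0, 10, -75], 0]
    - [1, [0, 25, -120], 0]
    - [1, [0, 45, -155], 0]
    - [1, [-25, 60, -165], 0]
    - [1, [-65, 69, -165], 0]
    - [1, [-110, 69, -165], 0]
    - [1, [-147, 69, -165], 0]

```text
time: 15.95
tcp_pos: [0.5315, 0.2908, 0.3413]
tcp_rot: [179.9, -0.0, -89.7]
force: [0.4, 0.3, 0.4]
grip_width: 0.0006
```

```bash
python3 - <<'E'
from h import *
s=env.sense();print(s['time'],s['tcp_pos'],s['tcp_rot'],s['force'],s['grip_width'])
b=grab('wrist','w10.png');a=grab('side','s8.png')
cv2.imwrite('pics/c15.png',np.hstack([cv2.resize(a[130:370,130:370],(400,400)),cv2.resize(b,(400,300)) if 0 else cv2.resize(b[:,80:560],(400,400))])[:,:,::-1])
from bar import *
print(proj('w10',pt(p,(140,107,23))))
T=tcp();print(T[:3,:3].T@(pt(p,(140,145,163))-T[:3,3])*1000)
E
```

```text
15.95 [0.53150601 0.29082461 0.34131147] [ 1.79946747e+02 -2.27833649e-02 -8.96669046e+01] [0.35006537 0.32451492 0.4039878 ] 0.0005592059995310369
[359.3752 133.7408]
[ 4.8816  0.0766 94.3727]
```

View pics/c15.png

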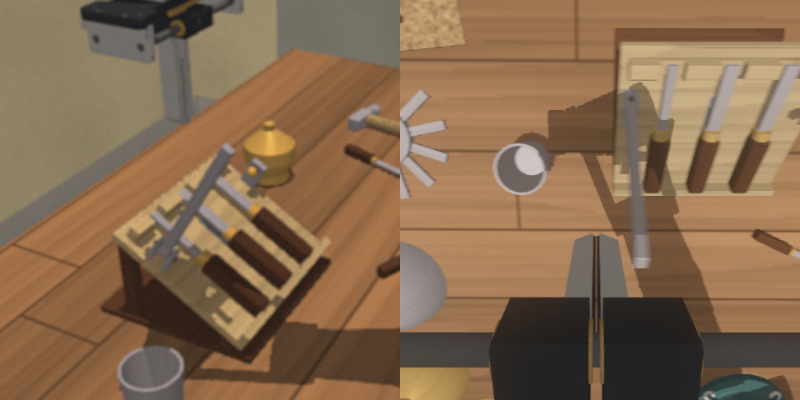

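>>> drive_tool:
  series:
    - [1, [0, 0, 15], 0]
    - [1, [0, 0, 35], 0]
    - [1, [0, 0, 55], 0]
    - [1, [0, 0, 75], 0]
    - [1, [0, 0, 88], 0]
    - [1, [0, 0, 95], 0]
    - [1, [0, 0, 95], 0]
    - [1, [0, 0, 95], 0]

```text
time: 17.05
tcp_pos: [0.5323, 0.2895, 0.2479]
tcp_rot: [-179.9, 0.0, -89.7]
force: [0.3, 0.3, -0.6]
grip_width: 0.0004
```

```bash
python3 - <<'E'
from bar import *
s=env.sense();print(s['time'],s['tcp_pos'],s['force'],s['grip_width'])
b=grab('wrist','w11.png');a=grab('scene','sc8.png')
cv2.imwrite('pics/c16.png',np.hstack([cv2.resize(a[80:280,320:520],(400,400)),cv2.resize(b[:,80:560],(400,400))])[:,:,::-1])
T=tcp()
for th in [1.6,1.5,1.4,1.3,1.2,1.1,1.0,.9,.8,.7,.6,.5,.4,.3,.2,.1,.05,0]: print(th,T[:3,:3].T@(tcpgoal(th,145)-T[:3,3])*1000)
E
```

```text
17.05 [0.5323 0.2895 0.2479] [ 0.279   0.3229 -0.5664] 0.0003971731902626117
1.6 [18.1388  3.9565 -1.885 ]
1.5 [32.64    4.0534 -2.0628]
1.4 [47.0889  3.3953 -1.0041]
1.3 [61.3412  1.9889  1.2805]
1.2 [75.2544 -0.1517  4.7681]
1.1 [88.6896 -3.0053  9.424 ]
1.0 [101.5125  -6.5432  15.2016]
0.9 [113.595  -10.7301  22.0432]
0.8 [124.8164 -15.5243  29.8804]
0.7 [135.0645 -20.8777  38.6349]
0.6 [144.237  -26.7369  48.2193]
0.5 [152.2422 -33.0434  58.5377]
0.4 [159.0001 -39.7341  69.4871]
0.3 [164.4431 -46.7422  80.9581]
0.2 [168.517  -53.9977  92.8361]
0.1 [171.181  -61.4281 105.0023]
0.05 [171.9755 -65.1857 111.1557]
0 [172.4085 -68.9591 117.3353]
```

View pics/c16.png

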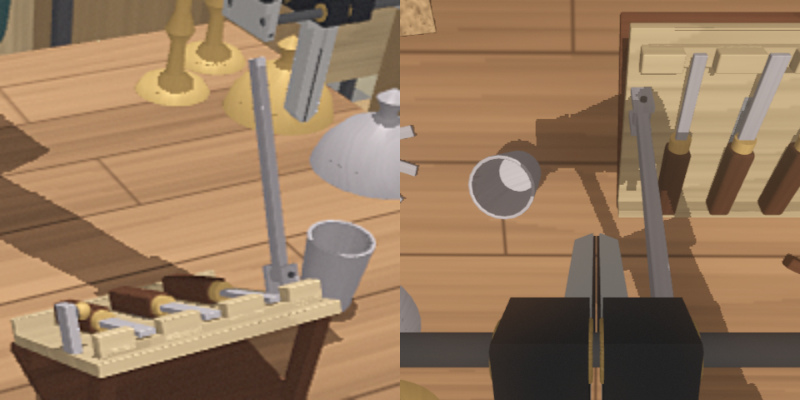

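>>> drive_tool:
  series:
    - [1, [16, 4, -2], 0]
    - [1, [32, 4, -2], 0]
    - [1, [47, 3.5, -1], 0]
    - [1, [61, 2, 1.5], 0]
    - [1, [75, 0, 5], 0]
    - [1, [88.5, -3, 9.5], 0]
    - [1, [101.5, -6.5, 15], 0]
    - [1, [113.5, -10.5, 22], 0]

```text
time: 18.15
tcp_pos: [0.5435, 0.1749, 0.2245]
tcp_rot: [-180.0, -0.0, -89.7]
force: [-0.2, -0.2, 1.8]
grip_width: 0.0004
```

```bash
python3 - <<'E'
from bar import *
s=env.sense();print(s['time'],s['tcp_pos'],s['tcp_rot'],s['force'])
b=grab('wrist','w12.png');a=grab('scene','sc9.png')
cv2.imwrite('pics/c17.png',np.hstack([cv2.resize(a[80:280,300:500],(400,400)),cv2.resize(b[:,80:560],(400,400))])[:,:,::-1])
T=tcp()
for th in [.9,.8,.7,.6,.5,.4,.3,.2,.1,.05,0]: print(th,T[:3,:3].T@(tcpgoal(th,145)-T[:3,3])*1000)
E
```

```text
18.15 [0.5435 0.1749 0.2245] [-179.9848   -0.0204  -89.7076] [-0.2015 -0.1738  1.8447]
0.9 [-1.6768 -0.5933 -2.5127]
0.8 [ 9.5205 -5.44    5.3267]
0.7 [ 19.7417 -10.8475  14.0795]
0.6 [ 28.8847 -16.7619  23.6581]
0.5 [ 36.8582 -23.124   33.9669]
0.4 [ 43.5824 -29.8703  44.9029]
0.3 [ 48.9903 -36.9334  56.3569]
0.2 [ 53.0277 -44.2427  68.2143]
0.1 [ 55.6543 -51.7251  80.3567]
0.05 [ 56.4298 -55.508   86.497 ]
0 [ 56.8439 -59.306   92.6628]
```

View pics/c17.png

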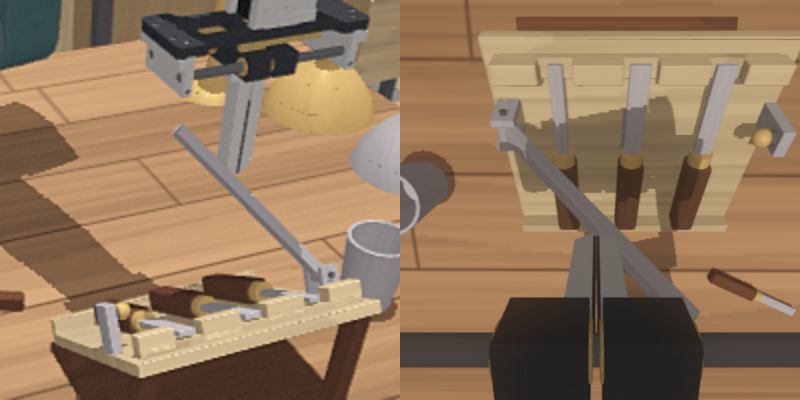

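>>> drive_tool:
  series:
    - [1, [9.5, -5.5, 5], 0]
    - [1, [15, -8, 10], 0]
    - [1, [20, -11, 14], 0]
    - [1, [29, -17, 23.5], 0]
    - [1, [37, -23, 34], 0]
    - [1, [43.5, -30, 45], 0]
    - [1, [49, -37, 55], 0]
    - [1, [49, -37, 56], 0]

```text
time: 19.25
tcp_pos: [0.58, 0.1266, 0.1671]
tcp_rot: [179.8, -0.0, -89.7]
force: [0.0, 0.2, 0.3]
grip_width: 0.0008
```

```bash
python3 - <<'E'
from bar import *
s=env.sense();print(s['time'],s['tcp_pos'],s['tcp_rot'],s['force'])
b=grab('wrist','w13.png');a=grab('scene','sc10.png')
cv2.imwrite('pics/c18.png',np.hstack([cv2.resize(a[80:280,300:500],(400,400)),cv2.resize(b[:,80:560],(400,400))])[:,:,::-1])
T=tcp()
for rho in (145,170):
  for th in [.35,.3,.25,.2,.15,.1,.05,0]: print(rho,th,T[:3,:3].T@(tcpgoal(th,rho)-T[:3,3])*1000)
E
```

```text
19.25 [0.58   0.1266 0.1671] [179.8293  -0.0203 -89.7401] [0.0363 0.2164 0.3303]
145 0.35 [-0.7771  3.6032 -4.354 ]
145 0.3 [1.7728 0.047  1.431 ]
145 0.25 [ 3.9802 -3.5713  7.3174]
145 0.2 [ 5.8395 -7.2427 13.2905]
145 0.15 [  7.346  -10.9579  19.3354]
145 0.1 [  8.496  -14.7078  25.437 ]
145 0.05 [  9.2867 -18.483   31.5801]
145 0 [  9.716  -22.2739  37.7492]
170 0.35 [ 22.7093   8.0776 -11.6592]
170 0.3 [25.6581  3.9011 -4.8651]
170 0.25 [28.2045 -0.3472  2.0461]
170 0.2 [30.3424 -4.6565  9.0573]
170 0.15 [32.0662 -9.0163 16.1508]
170 0.1 [ 33.3718 -13.4155  23.309 ]
170 0.05 [ 34.2558 -17.8432  30.514 ]
170 0 [ 34.716  -22.2883  37.7477]
```

View pics/c18.png

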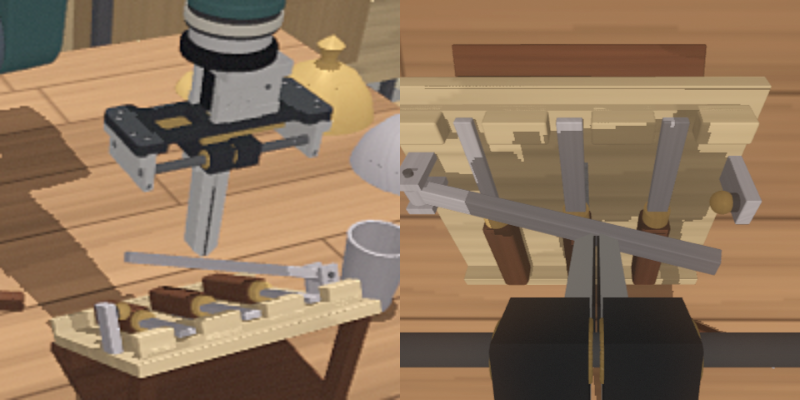

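>>> drive_tool:
  series:
    - [1, [10, 2, -10], 0]
    - [1, [22, 3, -14], 0]
    - [1, [27, 2, -10], 0]
    - [1, [28, 0, -1], 0]
    - [1, [30, -4, 6], 0]
    - [1, [31, -7, 11], 0]
    - [1, [32, -9, 14], 0]
    - [1, [32, -9, 14], 0]

```text
time: 20.35
tcp_pos: [0.5893, 0.0953, 0.1543]
tcp_rot: [179.9, 0.0, -89.7]
force: [-0.1, 0.3, -0.8]
grip_width: 0.0006
```

```bash
python3 - <<'E'
from bar import *
s=env.sense();print(s['time'],s['tcp_pos'],s['tcp_rot'],s['force'])
b=grab('wrist','w14.png');a=grab('scene','sc11.png')
cv2.imwrite('pics/c19.png',np.hstack([cv2.resize(a[170:300,310:490],(400,289)),cv2.resize(b[80:427,80:560],(400,289))])[:,:,::-1])
T=tcp()
for rho in (170,):
  for th in [.2,.15,.1,.05,0]: print(rho,th,T[:3,:3].T@(tcpgoal(th,rho)-T[:3,3])*1000)
E
```

```text
20.35 [0.5893 0.0953 0.1543] [179.9277   0.0039 -89.6853] [-0.0812  0.2879 -0.799 ]
170 0.2 [-1.5558  4.4984 -4.4556]
170 0.15 [0.1688 0.1453 2.6419]
170 0.1 [ 1.4751 -4.2472  9.8041]
170 0.05 [ 2.3598 -8.6683 17.013 ]
170 0 [  2.8208 -13.1069  24.2507]
```

View pics/c19.png

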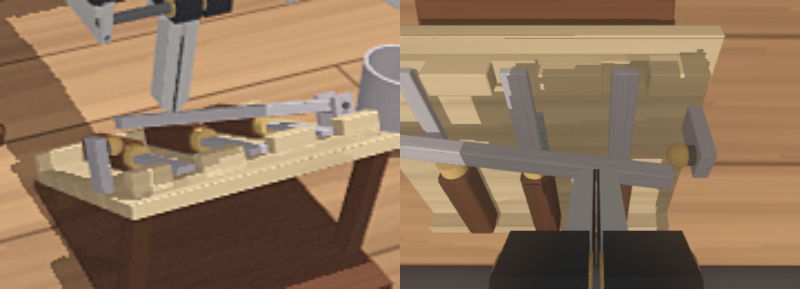

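>>> drive_tool:
  series:
    - [1, [0, -2, 4], 0]
    - [1, [1, -4, 8], 0]
    - [1, [2, -7, 11], 0]
    - [1, [2, -9, 14], 0]
    - [1, [2, -10, 16], 0]
    - [1, [2, -11, 17], 0]
    - [1, [2, -11, 17], 0]
    - [1, [2, -11, 17], 0]

```text
time: 21.45
tcp_pos: [0.6007, 0.0931, 0.1375]
tcp_rot: [-180.0, -0.0, -89.7]
force: [0.6, 0.8, 0.6]
grip_width: 0.001
```

```bash
python3 - <<'E'
from bar import *
s=env.sense();print(s['time'],s['tcp_pos'],s['tcp_rot'],s['force'])
b=grab('wrist','w15.png');a=grab('scene','sc12.png')
cv2.imwrite('pics/c20.png',np.hstack([cv2.resize(a[170:300,310:490],(400,289)),cv2.resize(b[80:427,80:560],(400,289))])[:,:,::-1])
T=tcp()
for th in [.1,.05,0]: print(th,T[:3,:3].T@(tcpgoal(th,170)-T[:3,3])*1000)
E
```

```text
21.45 [0.6007 0.0931 0.1375] [-179.9927   -0.0134  -89.6992] [0.5583 0.7603 0.6354]
0.1 [-0.8592  6.935  -7.54  ]
0.05 [ 0.0209  2.5155 -0.3295]
0 [ 0.4772 -1.9213  6.9096]
```

View pics/c20.png

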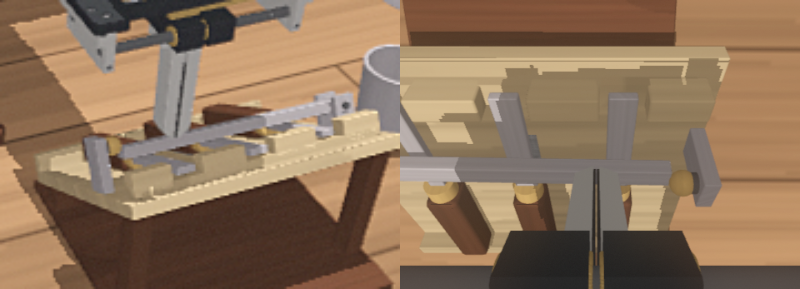

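>>> drive_tool:
  series:
    - [1, [0, 0, 1], 0]
    - [1, [0, 0, 2], 0]
    - [1, [0, 0, 3], 0]
    - [1, [0, 0, 4], 0]
    - [1, [0, 0, 5], 0]
    - [1, [0, 0, 5], 0]
    - [1, [0, 0, 5], 0]
    - [1, [0, 0, 5], 0]

```text
time: 22.55
tcp_pos: [0.6007, 0.0931, 0.1341]
tcp_rot: [-179.9, -0.0, -89.7]
force: [-1.3, -0.5, 5.1]
grip_width: 0.0003
```

>>> drive_tool:
  series:
    - [1, [0, 0, 1], 0]
    - [1, [0, 0, 2], 0]
    - [1, [0, 0, 3], 0]
    - [1, [0, 0, 4], 0]
    - [1, [0, 0, 4], 0]
    - [1, [0, 0, 4], 0]
    - [1, [0, 0, 4], 0]
    - [1, [0, 0, 4], 0]

```text
time: 23.55
tcp_pos: [0.601, 0.0931, 0.1334]
tcp_rot: [-179.8, -0.0, -89.7]
force: [-4.8, -1.4, 14.6]
grip_width: 0.0008
```

```bash
python3 - <<'E'
from bar import *
s=env.sense();print(s['time'],s['tcp_pos'],s['force'])
b=grab('wrist','w16.png');a=grab('scene','sc13.png')
cv2.imwrite('pics/c21.png',np.hstack([cv2.resize(a[200:290,320:420],(400,360),interpolation=cv2.INTER_CUBIC),cv2.resize(b[200:420,340:560],(400,360),interpolation=cv2.INTER_CUBIC)])[:,:,::-1])
E
```

```text
23.55 [0.601  0.0931 0.1334] [-4.8145 -1.4222 14.6203]
```

View pics/c21.png

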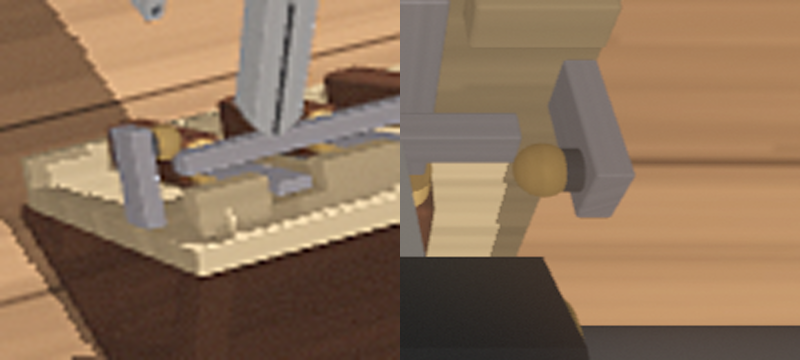

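>>> drive_tool:
  series:
    - [1, [0, 0, 0.5], 0]
    - [1, [0, 0, 1], 0]
    - [1, [0, 0, 1.5], 0]
    - [1, [0, 0, 2], 0]
    - [1, [0, 0, 2.5], 0]
    - [1, [0, 0, 3], 0]
    - [1, [0, 0, 3], 0]
    - [1, [0, 0, 3], 0]

```text
time: 24.65
tcp_pos: [0.6012, 0.0931, 0.133]
tcp_rot: [-179.7, -0.0, -89.7]
force: [-7.4, -1.1, 21.1]
grip_width: 0.0009
```

```bash
python3 - <<'E'
from bar import *
s=env.sense();print(s['time'],s['tcp_pos'],s['force'])
b=grab('wrist','w17.png');a=grab('scene','sc14.png')
cv2.imwrite('pics/c22.png',np.hstack([cv2.resize(a[200:290,320:420],(400,360),interpolation=cv2.INTER_CUBIC),cv2.resize(b[200:420,340:560],(400,360),interpolation=cv2.INTER_CUBIC)])[:,:,::-1])
E
```

```text
24.65 [0.6012 0.0931 0.133 ] [-7.4468 -1.1187 21.1343]
```

View pics/c22.png

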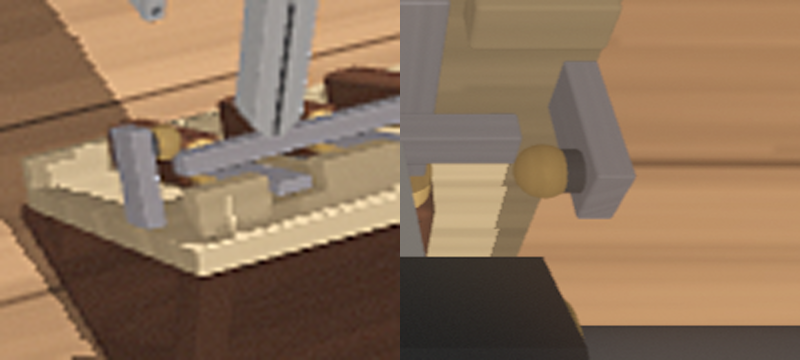

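```bash
python3 - <<'E'
from bar import *
for th in (0,.03,.06,.1):
    for name,c in (('w17',lambda q:((q[0]-340)*1.818+400,(q[1]-200)*1.636)),('sc14',lambda q:((q[0]-320)*4,(q[1]-200)*4))):
        o=[]
        for dx in (147,133):
            for n in (5,-5):
                y=107-201*np.cos(th)+n*np.sin(th); z=23+201*np.sin(th)+n*np.cos(th)
                o.append(np.round(c(proj(name,pt(p,(dx,y,z))))).tolist())
        o.append(np.round(c(proj(name,pt(p,(140,-100,34))))).tolist()); print(th,name,o)
E
```

```text
0 w17 [[525.0, 140.0], [520.0, 114.0], [517.0, 166.0], [511.0, 140.0], [547.0, 171.0]]
0 sc14 [[180.0, 153.0], [183.0, 175.0], [167.0, 150.0], [171.0, 172.0], [159.0, 142.0]]
0.03 w17 [[528.0, 157.0], [523.0, 130.0], [519.0, 183.0], [515.0, 156.0], [547.0, 171.0]]
0.03 sc14 [[178.0, 140.0], [181.0, 162.0], [165.0, 137.0], [168.0, 159.0], [159.0, 142.0]]
0.06 w17 [[530.0, 175.0], [526.0, 146.0], [521.0, 200.0], [517.0, 172.0], [547.0, 171.0]]
0.06 sc14 [[176.0, 126.0], [179.0, 149.0], [164.0, 124.0], [166.0, 146.0], [159.0, 142.0]]
0.1 w17 [[532.0, 200.0], [530.0, 169.0], [522.0, 225.0], [520.0, 195.0], [547.0, 171.0]]
0.1 sc14 [[175.0, 108.0], [177.0, 131.0], [162.0, 106.0], [164.0, 128.0], [159.0, 142.0]]
```

The bar-end edges sit at rows 114, 140 and 163 in the wrist crop. That matches the projection for 0 rad (114, 140, 166), so the bar is home. Now I back off.

>>> drive_tool:
  series:
    - [1, [0, 0, -4], 0]
    - [1, [0, 0, -9], 0]
    - [1, [0, 0, -20], 0]
    - [1, [0, 0, -40], 0]
    - [1, [0, 0, -70], 0]
    - [1, [0, 0, -100], 0]
    - [1, [0, 0, -120], 0]
    - [1, [0, 0, -120], 0]

```text
time: 25.75
tcp_pos: [0.6013, 0.0934, 0.2478]
tcp_rot: [-179.8, 0.0, -89.7]
force: [-0.1, 0.7, -0.0]
grip_width: 0.0005
```

```bash
python3 - <<'E'
from bar import *
s=env.sense();print(s['time'],s['tcp_pos'],s['force'])
b=grab('wrist','w18.png');a=grab('side','s18.png')
cv2.imwrite('pics/c23.png',np.hstack([cv2.resize(a[210:340,180:340],(394,320),interpolation=cv2.INTER_CUBIC),cv2.resize(b[20:340,90:490],(400,320))])[:,:,::-1])
for th in (0,.03): print(th,[np.round(np.array(proj('w18',pt(p,(dx,107-201*np.cos(th),28+201*np.sin(th)))))-[90,20]+[394,0]).tolist() for dx in (147,133)])
print('file tip expect',[np.round(proj('w18',pt(p,(x,0,z)))-[90,20]+[394,0]).tolist() for x,z in((190,15),(95,24),(0,24))])
E
```

```text
25.75 [0.6013 0.0934 0.2478] [-0.1169  0.6836 -0.0397]
0 [[679.0, 207.0], [677.0, 219.0]]
0.03 [[680.0, 212.0], [678.0, 225.0]]
file tip expect [[551.0, 151.0], [564.0, 245.0], [573.0, 301.0]]
```

View pics/c23.png

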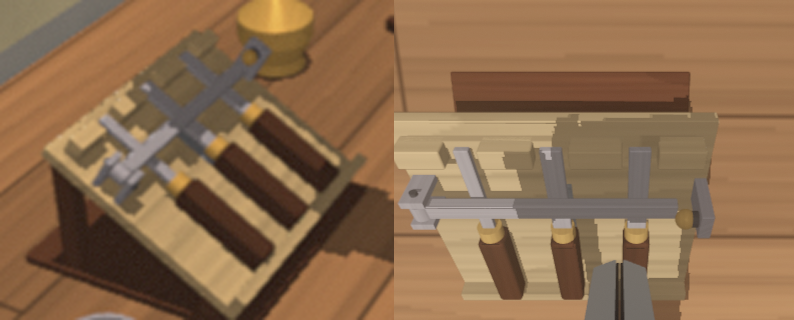

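The bar end is at about (678, 207–218), which matches 0 rad, and sits under the ball. The file tip is at (552, 150), against (551, 151) expected, and the robot is clear. I'll hand in.

```bash
python3 -c "
from bench import env
print(env.hand_in())"
```

```text
the job is handed in; nothing more can be done
None
```

The file is in the empty middle place of the rack and the keeper bar is snapped home under the ball. I handed the job in at about 26 s of the 61 s allowed; hand-in reports no verdict.

I gripped the file lightly by the blade and lifted it with its butt left on the bench until it tilted to about 30°. I then tightened the grip, carried it over and lowered it onto the deck with about 3 N of contact. I swung the bar down with closed fingers and pressed it home with up to about 21 N.

Last checks before handing in:
- **File:** I measured its middle at about 98 mm up from the ledge (94 mm from the ferrule) and 1–2 mm off the middle of the place. Its tip was within about 1 px of the expected spot after the bar was shut.
- **Bar:** its end matched the projected 0 rad position in the scene and wrist pictures, under the ball. I saw no distinct snap in the force readings, so this rests on the pictures and on the bar not springing back when I let go.
- **Robot and other objects:** the fingers were clear, with wrist force near zero. The other two files look in place in the last pictures. I did not measure whether the hammer, pot or tumbler moved, but nothing touched them that I could see.

The fits to the file's tilt in the grip disagreed by about 1.5° and 2 mm, which did not matter once it lay on the deck. The deck's top corners also sat 2–4 px off my rack fit, and I did not use them.

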